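Park the pipette and hold the tip box open

ROBOT

A 6-joint arm with a two-finger parallel gripper is mounted at the origin on the work surface. World frame = base frame: x ahead of the robot, y to its left, z up, the work surface at z = 0. Lengths are in mm, angles in rad, forces in N, time in s.
With the tool pointing down it reaches from about 400 to 925 mm from the base axis. Payload 12.5 kg.
Tool frame: the origin (TCP) lies midway between the tips of the shut fingers; the grasp point (between the pads) lies 19 mm behind it (env.pinch_z is the z of the grasp point in the tool frame, in mm); z points along the fingers, y is the line along which they close (so a half turn about z gives the same grasp; the last joint's range is limited). The gripper opens to 95 mm and grips with 3 to 60 N. Pads are 20 mm wide; open, the fingers measure 119 mm over their backs; the gripper's body (75 mm by 180 mm) begins 59 mm behind the grasp point.
Start: joints at [0.996, 0.491, 1.559, -0, 1.092, -0.106], TCP at [282.372, 557.595, 214.661] pointing down, gripper open.
Joint ranges: [-3.1, 3.1], [-0.84, 2.19], [0.05, 2.79], [-1.13, 4.28], [0.06, 2.93], [-2.69, 2.69]. Speed limits (rad/s): [2.22, 2.22, 2.79, 3.14, 3.14, 3.14].

INTERFACE

Orientations are given as [roll, pitch, yaw] about the fixed x, y, z axes, in that order (R = Rz(yaw) Ry(pitch) Rx(roll)).
In Python, from cell import env, eyes gives the robot as it stands.
- The arm moves only by the shell command python3 -m inch 'ROWS'. ROWS is JSON, a list of rows, each a list of 3 entries, a list of its own where there are three numbers: the shift along the tool's x, y, z in units of 60 mm (1.0 is 60 mm), then the turn about the tool's z in units of 5 degrees (1.0 is 5 degrees), then the closure, from -1 (fully open) to 1 (shut). In form: [[[tx, ty, tz], turn, claw], ...]. A call has exactly 10 rows; each row shifts and turns the commanded pose from where the row before left it, along the tool's axes as they then stand; what a row does not reach is not made up. A row lasts 1/8 s, in which the tool goes at most 62.5 mm and 10.7 degrees, less where a joint would pass 70% of its speed; a pose out of reach is approached as far as the arm can. A call is refused whole if a number of a shift passes 1 or a number of a turn 1, either way. A call with a gripper value outside its range is refused whole. The fingers move at their own pace and stop on an object; the grip force is fixed at half the most. Time passes only in rows, so rows that do not move let the fingers close, or fill a call up. It gives the time, the measured TCP pose, the force, the opening and the grip force at its end, in the units of the state.
- env.state(): the state, without advancing time (a new reading comes with each control period).
- eyes.read_camera(name): name is "scene" or "top" or "wrist"; returns a dict with "pixels" (420x560x3 uint8, red, green, blue), "fx", "fy", "cx", "cy" (pixels), "extrinsics" (4x4, takes a point from world to camera coordinates). Camera axes: x right, y down, z forward; pixel columns grow to the right and rows downward; lengths in mm; the calibration is good to about 2 mm. A picture is of the moment at which its call begins. There is no depth.
- env.job_done(): hands the job in; it is judged then, once.
Trained networks look in a picture, given as the dict that the camera call returned (one of the last four; its "shot" number tells which), for a name from the list of things; names that differ only in an ending like _2 or _b are one class to them, and where a whole thing is asked for, a point or a joint stands for the part that bears it (a point fixed in the world has none). Each returns a list of dicts, best first, with "score" (0 to 1); they miss things now and then, are a little off and sometimes report something else, mostly with a low value. They report only what shows in the picture. A call takes as long as a camera call. They do not tell look-alikes from the thing itself.
- eyes.boxes_of(name, picture): "centre" ([row, column] in pixels, amid what is visible of it).
- eyes.cut_out(name, picture): "mask" (420x560 bool, what is visible of it) and "centre" ([row, column] in pixels, amid what is visible of it).
- eyes.spot_point(name, picture): "centre" ([row, column] in pixels: a listed point, or the origin of a listed thing).
The state is a dict: "t": time; "joints": joint angles; "qvel": joint speeds; "tau": joint torques, N m; "eef_pos": TCP position; "tcp_rot": TCP orientation; "ft_force": force on the tool from outside, world axes, zero at the start; "moment": the same for the moment, N m; "opening": opening from 0.0 (shut) to 1.0 (fully open); "grip_force": force on a finger pad.
Only numpy, scipy, OpenCV 4.12 (cv2) and the standard library are available. Lean on these libraries where they do the work, as an engineer would, in place of code of your own. Each camera call takes 0.05 s, during which the arm holds its last target. There are 200 camera calls.

TASK

Your colleague across the bench is about to fit tips. First pick the pipette up off the bench and lay it gently, not dropped, into its rest so that it sits level, with its thick grip down in the wide saddle and its thin shaft down in the narrow one, and let go of it; then lift the hinged lid of the tip box (its thumb tab is the place to take it) and hold it open at 60 degrees from closed, so that it still shields the tips, never letting it swing upright. Finish while holding the lid there with the gripper (it falls shut if let go), and leave everything else on the bench where it stands.

Things in the scene. Friction and masses are not known exactly. Their poses are not given: they have to be found in the camera images.
- pipette: loose pipette, 253 mm long, about 90 g, light grey, blue ring and plunger button, lying level. Origin on its axis at the balance point (14 mm up as it lies); x to the nozzle, z up. x -75 to +50 mm: eight-sided grip, 28 mm across flats (one pair at y +-14): grasp here near x = 0. x +68 to +130: straight 13 mm shaft. Button reaches x -101. A finger hook sticks out to y +37 at x -70 to -43.
- pipette_nozzle (a point): tip of the pipette's nozzle, on its axis, 152 mm from its origin
- rest: fixed pipette rest: grey base plate 200 x 76 x 8 mm (x -75 to +125) with two white uprights that end in V saddles. Origin on the bench at mid width; x points from the wide saddle to the narrow one, z up. A pipette seated in both lies level, its axis 75 mm above the bench, its x along the rest's x and its origin above this one (18 mm either way along x still seats).
- saddle_wide (a point): bottom of the wide V (90 degrees, opens upward, for the grip): rest frame x -45, z 55 mm; 10 mm thick along x, open 51 mm wide at its top, 81 mm above the bench
- saddle_narrow (a point): bottom of the narrow V (90 degrees, opens upward, for the shaft): rest frame x +95, z 66 mm; 10 mm thick along x, open 34 mm wide at its top, 83 mm above the bench
- tipbox: fixed tip box: white base 84 x 122 mm, 70 high, in a steel holder 108 x 146 mm with an 18 mm rim, blue tips on its deck. Origin on the bench under its centre; z up, y along the hinge, x from the hinge side (roughly facing the robot) to the thumb-tab side. Its translucent blue lid is a hollow cover 84 x 122 mm, 34 high, top 104 mm above the bench when closed.
- lid_hinge (a point): middle of the lid's hinge line, on the box's -x side (box frame x -44, y 0, z 70 mm); the line runs along the box's y
- lid_tab (a point): grip point of the lid's dark-blue thumb tab, amid its free edge; moves with the lid. Closed: box frame x +57, y 0, z 83 mm (101 mm out from the hinge line, 13 above). The tab is 26 mm wide (along y), 12 high, stands 28 mm out of the lid's front wall; this point is its mid width and height, 15 mm from the wall. Pinched across its width from above, it can turn between the fingers as the lid swings.
- lid (a joint): opening angle of the lid in rad: 0 closed, growing as the tab rises and swings back over the hinge towards the robot; 1.571 is upright. The lid weighs 60 g on a nearly free hinge and falls shut when let go below upright.
- sample0: bystander: pale yellow sample bottle with red cap, 68 mm diameter, 165 mm high; origin under its centre
- sample1: bystander: sample bottle like sample0
- sample2: bystander: sample bottle like sample0
- vial0: bystander: small clear vial with white cap, 38 mm diameter, 62 mm high; origin under its centre
- vial1: bystander: vial like vial0
- dish0: bystander: closed culture dish, 92 mm diameter, 16 mm high; origin under its centre
- dish1: bystander: dish like dish0
- dish2: bystander: dish like dish0
Things that resemble listed ones, but are neither listed nor needed, are in the scene too. Of the things that look like the tipbox, the larger one is meant.

How it is judged (in metres and radians):
On the way:
1. the pipette lies level in both saddles of its rest, let go, with the lid still shut (angle between pipette's own x axis and vertical between 1.518 and 1.624 rad and angle between the x axis of pipette and the x axis of rest, either way round below 0.053 rad and z of pipette in the frame of rest between 0.071 and 0.079 m and y of pipette in the frame of rest between -0.005 and 0.005 m and x of pipette in the frame of rest between -0.02 and 0.02 m and x of pipette_nozzle in the frame of rest above 0.1 m and contact force between the fingers and pipette below 0.05 N and linear speed of pipette below 0.03 m/s and value of joint lid below 0.1 rad), for 0.3 s.
At the end, for the whole second after the job is handed in: The pipette lies untouched in both saddles, right way round: within 3 degrees of level and of the rest's line, axis 75 +-4 mm up, 5 mm off centre at most, 20 mm along it. The fingers alone hold the lid still at 60 +-8 degrees (angle between pipette's own x axis and vertical between 1.518 and 1.624 rad and angle between the x axis of pipette and the x axis of rest, either way round below 0.053 rad and z of pipette in the frame of rest between 0.071 and 0.079 m and y of pipette in the frame of rest between -0.005 and 0.005 m and x of pipette in the frame of rest between -0.02 and 0.02 m and x of pipette_nozzle in the frame of rest above 0.1 m and contact force between the fingers and pipette below 0.05 N and linear speed of pipette below 0.03 m/s and value of joint lid between 0.908 and 1.187 rad and velocity of joint lid between -0.1 and 0.1 rad/s and contact force between the fingers and lid above 0.2 N and contact force between each of pipette, sample0, sample1, sample2, vial0, vial1, dish0, dish1, dish2 and lid below 0.05 N); the arm keeps its last pose, push and grip.
It fails at once if the pipette is dropped: it falls out of the fingers faster than 0.5 m/s (more than about 13 mm) (contact force between the fingers and pipette below 0.01 N and linear speed of pipette above 0.5 m/s).
It fails at once if the lid is swung upright (past 85 degrees) (value of joint lid above 1.484 rad).
It fails at once if a bystanding bottle, vial or dish is moved by more than 20 mm or tipped by more than 20 degrees (distance of any of sample0, sample1, sample2, vial0, vial1, dish0, dish1, dish2 from where it was at the start of the episode above 0.02 m or angle between any of sample0, sample1, sample2, vial0, vial1, dish0, dish1, dish2's own z axis and vertical above 0.35 rad).
It also fails if it takes over 51 s, if anything falls off the work surface, if the arm or the gripper's body presses on something with over 40 N, if the wrist force passes 120 N, or if a joint passes its speed limit or range.

## Working session

There is one attempt and no reset: what is moved stays moved. The work goes in short steps, Python scripts to look and compute and a shell command to move; the robot and the scene stay as the last step left them, time stands still between calls to the robot, and variables do not carry over. Pictures are saved under pics/ and viewed, at most 10 in all, crops included, and the job is handed in when it is done.

```bash
mkdir -p pics; ls; cat > h.py <<'E'
import numpy as np, cv2
from cell import env, eyes
def ray(p,rc):
    E=np.array(p["extrinsics"]);R,t=E[:3,:3],E[:3,3]
    d=R.T@np.array([(rc[1]-p["cx"])/p["fx"],(rc[0]-p["cy"])/p["fy"],1.])
    return -R.T@t,d/np.linalg.norm(d)
def atz(p,rc,z):
    o,d=ray(p,rc);return o+d*(z-o[2])/d[2]
def tri(obs):
    A=np.zeros((3,3));b=np.zeros(3);rs=[ray(p,rc) for p,rc in obs]
    for o,d in rs:
        M=np.eye(3)-np.outer(d,d);A+=M;b+=M@o
    x=np.linalg.solve(A,b)
    return x,max(np.linalg.norm((np.eye(3)-np.outer(d,d))@(x-o)) for o,d in rs)
def proj(p,X):
    E=np.array(p["extrinsics"]);c=E[:3,:3]@np.array(X,float)+E[:3,3]
    return np.array([p["cy"]+p["fy"]*c[1]/c[2],p["cx"]+p["fx"]*c[0]/c[2]])
E
python3 - <<'E'
from h import *
np.set_printoptions(precision=1,suppress=True)
P={}
for c in("scene","top"):
    P[c]=eyes.read_camera(c); cv2.imwrite(f"pics/{c}0.png",P[c]["pixels"][...,::-1])
for n in ["pipette","pipette_nozzle","rest","saddle_wide","saddle_narrow","tipbox","lid_hinge","lid_tab","sample0","vial0","dish0"]:
    for c in P:
        print(n,c,[(round(d["score"],2),np.round(d["centre"]).tolist(),atz(P[c],d["centre"],{"pipette":14,"pipette_nozzle":14,"saddle_wide":55,"saddle_narrow":66,"lid_hinge":70,"lid_tab":83}.get(n,0))[:2].round().tolist()) for d in eyes.spot_point(n,P[c])])
print(env.state(),env.pinch_z)
E
```

```text
pics
pipette scene [(0.91, [211.0, 296.0], [522.0, 15.0])]
pipette top [(0.88, [224.0, 268.0], [520.0, 25.0])]
pipette_nozzle scene [(0.74, [251.0, 274.0], [659.0, 48.0]), (0.26, [250.0, 363.0], [513.0, 226.0])]
pipette_nozzle top [(0.74, [177.0, 257.0], [669.0, 63.0]), (0.68, [159.0, 235.0], [728.0, 135.0])]
rest scene [(0.83, [161.0, 213.0], [517.0, -297.0]), (0.67, [272.0, 236.0], [758.0, 4.0]), (0.64, [140.0, 224.0], [435.0, -328.0])]
rest top [(0.73, [225.0, 373.0], [524.0, -304.0])]
saddle_wide scene [(0.78, [141.0, 224.0], [473.0, -288.0])]
saddle_wide top [(0.7, [238.0, 369.0], [478.0, -277.0]), (0.38, [156.0, 275.0], [727.0, 8.0])]
saddle_narrow scene [(0.89, [160.0, 178.0], [616.0, -330.0])]
saddle_narrow top [(0.71, [193.0, 386.0], [611.0, -329.0])]
tipbox scene [(0.97, [304.0, 334.0], [678.0, 250.0]), (0.94, [251.0, 367.0], [502.0, 234.0])]
tipbox top [(0.8, [173.0, 196.0], [684.0, 262.0]), (0.66, [230.0, 203.0], [499.0, 229.0]), (0.57, [252.0, 431.0], [444.0, -479.0]), (0.25, [218.0, 127.0], [532.0, 470.0]), (0.22, [272.0, 129.0], [368.0, 448.0])]
lid_hinge scene [(0.79,
[... 905 characters left out ...]
0], [650.0, 457.0]), (0.57, [160.0, 238.0], [729.0, 128.0])]
dish0 scene [(0.71, [147.0, 160.0], [575.0, -461.0]), (0.64, [260.0, 461.0], [373.0, 440.0]), (0.62, [314.0, 440.0], [544.0, 467.0])]
dish0 top [(0.9, [274.0, 128.0], [362.0, 452.0]), (0.8, [216.0, 124.0], [540.0, 478.0]), (0.74, [204.0, 420.0], [595.0, -454.0])]
{'t': 1.2, 'joints': array([ 1. ,  0.5,  1.6,  0. ,  1.1, -0.1]), 'qvel': array([-0., -0.,  0.,  0.,  0., -0.]), 'tau': array([ -0. , -61.2, -25.8,   0.1,   0. ,  -0. ]), 'eef_pos': array([282.4, 557.6, 214.7]), 'tcp_rot': array([3.1, 0. , 2.7]), 'ft_force': array([ 0.4, -0.7,  0.4]), 'moment': array([ 0., -0., -0.]), 'grip_force': 0.0, 'opening': 0.9975527395186773} -18.8
```

View pics/scene0.png

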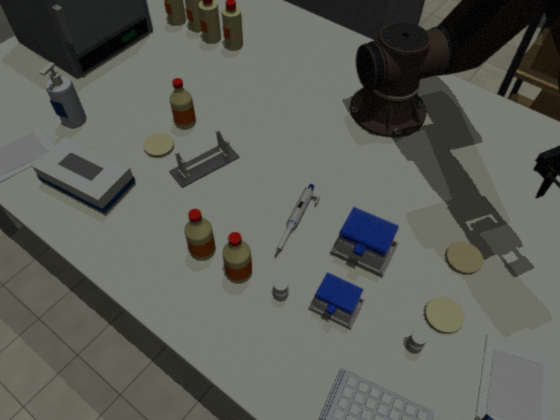

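View pics/top0.png

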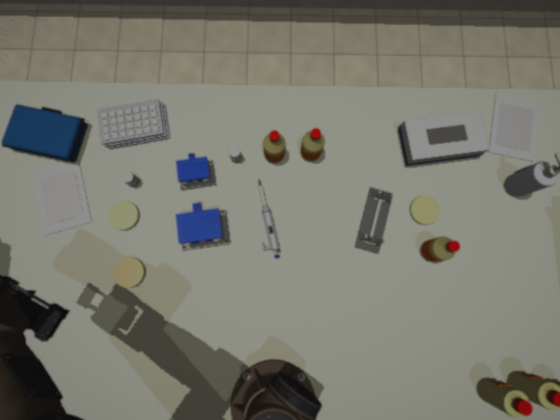

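The scene view shows the pipette at (211,296), the larger tip box at (238,367) and the smaller one at (298,338). The rest is at (161,205), bottles at (236,200), (258,238) and (104,182), and the vials and dishes are around them. The top view agrees: pipette (224,268), large box (226,200), small box (170,195), rest (220,374).

Look-alikes:
- **Tip box:** large (scene 238,367), small (298,338). The large one is meant.
- **Pipette:** only one, at (211,296).
- **Rest:** only one, at (161,205). The detections on the bottle at (272,236) are false.

```bash
cat >> h.py <<'E'
from scipy.spatial.transform import Rotation as Ro
np.set_printoptions(precision=2,suppress=True)
def go(tgt,yaw=None):
    s=env.state();R=Ro.from_euler("xyz",s["tcp_rot"])
    print("t",s["t"],"pos",s["eef_pos"],"rot",s["tcp_rot"],"j",s["joints"],"op",round(s["opening"],3),"gf",s["grip_force"],"ft",s["ft_force"])
    print("units tool shift",R.inv().apply(np.array(tgt)-s["eef_pos"])/60,"turn units",None if yaw is None else -np.degrees((yaw-s["tcp_rot"][2]+np.pi)%(2*np.pi)-np.pi)/5)
E
python3 - <<'E'
from h import *
P={c:eyes.read_camera(c) for c in("scene","top")}
S={c:[d for d in ()] for c in P}
near={"pipette":(521,20),"pipette_nozzle":(664,55),"saddle_wide":(475,-282),"saddle_narrow":(613,-330),"lid_hinge":(453,212),"lid_tab":(561,234)}
zz={"pipette":14,"pipette_nozzle":14,"saddle_wide":55,"saddle_narrow":66,"lid_hinge":70,"lid_tab":83}
for n in near:
    o=[]
    for c in P:
        L=eyes.spot_point(n,P[c])
        L=[d for d in L if np.linalg.norm(atz(P[c],d["centre"],zz[n])[:2]-near[n])<40]
        if L:o.append((P[c],L[0]["centre"]))
    if len(o)==2: print(n,*tri(o))
    else: print(n,"obs",len(o))
a=P["scene"]["pixels"][190:330,250:410];cv2.imwrite("pics/crop.png",cv2.resize(a,None,fx=4,fy=4,interpolation=2)[...,::-1])
go([521,20,215],3.38)
E
```

```text
pipette [518.05  19.84  22.2 ] 1.001871677264212
pipette_nozzle [672.47  56.35   9.47] 0.612534143837637
saddle_wide [ 475.85 -286.33   54.79] 3.482272843587619
saddle_narrow [ 609.76 -337.73   42.29] 3.6347486365630264
lid_hinge [462.65 220.89  74.83] 2.121783803082367
lid_tab obs 1
t 1.9 pos [282.39 557.6  214.66] rot [3.14 0.   2.67] j [ 1.    0.49  1.56 -0.    1.09 -0.11] op 1.001 gf 0.0 ft [ 0.03 -0.81 -0.24]
units tool shift [-7.6  -6.2  -0.01] turn units -8.10408224704678
```

View pics/crop.png

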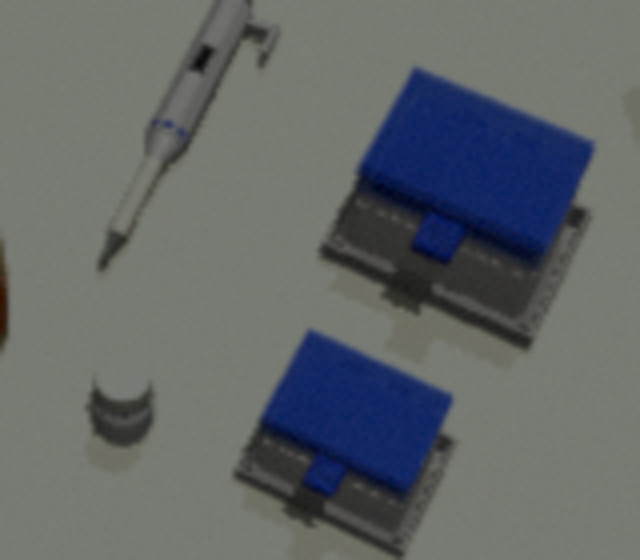

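The crop confirms it: the pipette at upper left has its nozzle at crop (265,103), and the larger box at (165,475) has its tab at (237,440). The small box at (415,355) is the look-alike.

```bash
python3 -m inch '[[[-0.76,-0.62,0],0,-1],[[-0.76,-0.62,0],0,-1],[[-0.76,-0.62,0],0,-1],[[-0.76,-0.62,0],0,-1],[[-0.76,-0.62,0],0,-1],[[-0.76,-0.62,0],0,-1],[[-0.76,-0.62,0],0,-1],[[-0.76,-0.62,0],0,-1],[[-0.76,-0.62,0],0,-1],[[-0.76,-0.62,0],0,-1]]' && python3 -m inch '[[[0,0,0],-1,-1],[[0,0,0],-1,-1],[[0,0,0],-1,-1],[[0,0,0],-1,-1],[[0,0,0],-1,-1],[[0,0,0],-1,-1],[[0,0,0],-1,-1],[[0,0,0],-1,-1],[[0,0,0],0,-1],[[0,0,0],0,-1]]'
python3 - <<'E'
from h import *
p=eyes.read_camera("wrist");cv2.imwrite("pics/w1.png",p["pixels"][...,::-1])
print(ray(p,(210,280)))
for n in ["pipette","pipette_nozzle","lid_tab","lid_hinge"]:
    print(n,[(round(d["score"],2),d["centre"],atz(p,d["centre"],83 if "tab" in n else 70 if "hinge" in n else 14)) for d in eyes.spot_point(n,p)])
L=eyes.cut_out("pipette",p)
if L:
    m=L[0]["mask"]; ys,xs=np.nonzero(m); W=np.array([atz(p,q,14)[:2] for q in zip(ys,xs)])
    c=W.mean(0);u,s,v=np.linalg.svd(W-c,full_matrices=False);a=v[0]*np.sign(v[0][0])
    print("pca yaw",np.arctan2(a[1],a[0]),"c",c,"ends",((W-c)@a).min(),((W-c)@a).max())
go([519,20,215],3.38)
E
```

```text
t: 3.15
eef_pos: [521.7, 17.7, 214.9]
tcp_rot: [3.141, 0.001, 2.673]
ft_force: [0.8, 0.2, 0.6]
opening: 1.002
grip_force: 0.0
t: 4.4
eef_pos: [521.1, 19.7, 214.7]
tcp_rot: [3.142, 0.0, -2.914]
ft_force: [0.2, -0.5, -0.0]
opening: 1.003
grip_force: 0.0
(array([439.3 ,   1.29, 384.26]), array([ 0.28,  0.04, -0.96]))
pipette [(0.65, [184.1, 292.5], array([514.99,  25.88,  14.  ]))]
pipette_nozzle [(0.77, [298.3, 288.6], array([665.83,  56.4 ,  14.  ]))]
lid_tab [(0.62, [280.7, 476.4], array([558.16, 234.69,  83.  ])), (0.52, [183.8, 290.1], array([501.12,  18.99,  83.  ]))]
lid_hinge [(0.64, [184.7, 496.1], array([458.08, 221.02,  70.  ]))]
pca yaw 1.5665390467273324 c [520.33 279.38] ends -92.98639428093254 104.21691499417446
t 4.7 pos [521.08  19.69 214.64] rot [ 3.14  0.   -2.91] j [-0.09  0.34  1.81  0.    0.99 -1.89] op 0.999 gf 0.0 ft [0.3  0.26 0.  ]
units tool shift [ 0.03  0.01 -0.01] turn units -0.1088866802958385
```

View pics/w1.png

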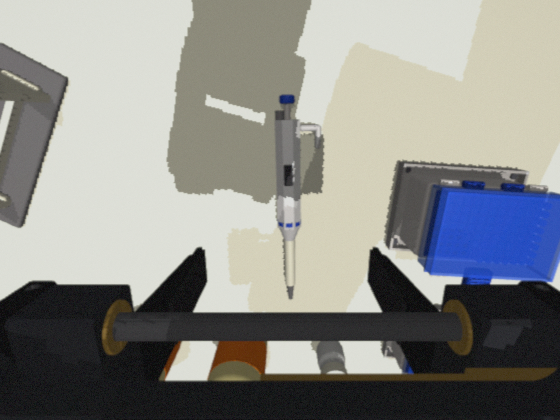

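The wrist view shows the pipette with its button at (97,287), blue ring at (224,289) and nozzle at (297,290). The big box is at right with its tab at (281,477), and the rest is at upper left.

```bash
python3 - <<'E'
from h import *
p=eyes.read_camera("wrist")
b,n,r=atz(p,(97,287),14)[:2],atz(p,(297.5,290.3),14)[:2],atz(p,(224,289),14)[:2]
print(b,n,r,np.linalg.norm(n-b)); d=(n-b)/np.linalg.norm(n-b);yaw=np.arctan2(d[1],d[0])
o=b+d*(101+(np.linalg.norm(n-b)-253)/2);print(yaw,o)
go([*(o+1*d),5],yaw+np.pi)
E
```

```text
[422.39  -2.41] [664.04  58.51] [564.36  33.27] 249.21553259151517
0.24697993816356364 [518.49  21.82]
t 4.75 pos [521.12  19.7  214.63] rot [ 3.14  0.   -2.91] j [-0.09  0.34  1.81  0.    0.99 -1.89] op 1.002 gf 0.0 ft [ 0.53  0.61 -1.27]
units tool shift [0.02 0.04 3.49] turn units -0.20581372550244176
```

```bash
python3 -m inch '[[[0.02,0.04,0.6],-0.2,-1],[[0,0,0.8],0,-1],[[0,0,0.8],0,-1],[[0,0,0.7],0,-1],[[0,0,0.35],0,-1],[[0,0,0.15],0,-1],[[0,0,0.08],0,-1],[[0,0,0],0,-1],[[0,0,0],0,0],[[0,0,0],0,0.3]]' && python3 -m inch '[[[0,0,0],0,1],[[0,0,0],0,1],[[0,0,0],0,1],[[0,0,0],0,1],[[0,0,0],0,1],[[0,0,0],0,1],[[0,0,0],0,1],[[0,0,-0.1],0,1],[[0,0,-0.3],0,1],[[0,0,-0.5],0,1]]'
```

```text
t: 6.0
eef_pos: [519.7, 21.8, 6.4]
tcp_rot: [-3.141, 0.001, -2.895]
ft_force: [0.1, 0.4, 0.3]
opening: 0.843
grip_force: 0.0
t: 7.25
eef_pos: [518.9, 21.8, 60.1]
tcp_rot: [3.141, -0.002, -2.895]
ft_force: [0.5, 0.2, -1.0]
opening: 0.296
grip_force: 30.0
```

```bash
python3 -m inch '[[[0.05,-0.1,-0.5],0,1],[[0.1,-0.4,-0.5],0,1],[[0.1,-0.5,-0.5],0.8,1],[[0.1,-0.5,-0.4],1,1],[[0.05,-0.4,-0.4],1,1],[[0,-0.1,0],1,1],[[0,0,0],1,1],[[0,0,0],1,1],[[0,0,0],0.86,1],[[0,0,0],0,1]]'
cat > rest.py <<'E'
from h import *
import sys,pickle
p=eyes.read_camera("wrist");cv2.imwrite(sys.argv[1],p["pixels"][...,::-1])
O=[]
for n,z in (("saddle_wide",55),("saddle_narrow",66),("rest",0)):
    L=eyes.spot_point(n,p);print(n,[(round(d["score"],2),np.array(d["centre"]),atz(p,d["centre"],z)) for d in L[:2]])
L=eyes.cut_out("pipette",p);print([(l["score"],l["centre"]) for l in L[:2]])
go([518,-297,200],2.807)
E
python3 rest.py pics/r1.png
```

```text
t: 8.5
eef_pos: [517.9, -100.8, 198.1]
tcp_rot: [3.141, 0.0, 2.808]
ft_force: [-0.3, 0.6, -1.0]
opening: 0.29
grip_force: 30.0
saddle_wide [(0.93, array([220.9, 103.7]), array([ 476.4 , -285.06,   55.  ]))]
saddle_narrow [(0.72, array([338. , 126.1]), array([ 606.82, -321.67,   66.  ]))]
rest [(0.92, array([243.3, 135.8]), array([ 522.14, -299.22,    0.  ]))]
[(0.81, [196.4, 290.2])]
t 8.75 pos [ 518.   -100.82  197.87] rot [ 3.14 -0.    2.81] j [-0.32  0.37  1.82  0.    0.95 -1.55] op 0.29 gf 29.9990291276481 ft [-1.15 -0.43 -0.85]
units tool shift [-1.07 -3.09 -0.04] turn units 0.012830528995619076
```

View pics/r1.png

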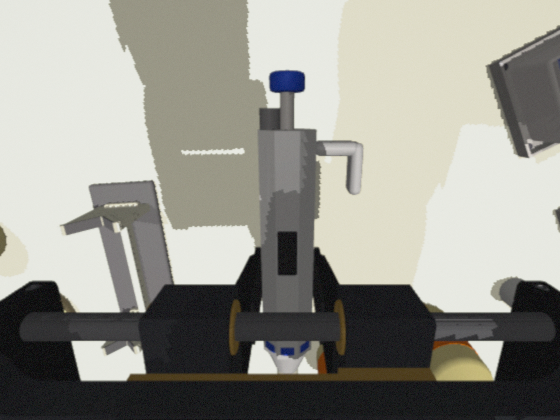

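The wrist view shows the pipette held level. The rest is at left: rear plate edge (184,91)–(181,155), wide saddle near (220,104), narrow one near (340,126) partly hidden.

```bash
python3 -m inch '[[[0.15,-0.25,-0.15],0,1],[[0.15,-0.25,-0.15],0,1],[[0.15,-0.25,-0.15],0,1],[[0.15,-0.25,-0.15],0,1],[[0.15,-0.25,-0.15],0,1],[[0.15,-0.25,-0.15],0,1],[[0.1,-0.1,0],0,1],[[0,0,0],0,1],[[0,0,0],0,1],[[0,0,0],0,1]]'
python3 rest.py pics/r2.png
```

```text
t: 10.0
eef_pos: [430.1, -171.5, 251.5]
tcp_rot: [3.141, -0.0, 2.808]
ft_force: [0.2, 0.5, -1.7]
opening: 0.293
grip_force: 30.0
saddle_wide [(0.78, array([251.8, 212.9]), array([ 475.65, -283.53,   55.  ]))]
saddle_narrow []
rest [(0.91, array([266.9, 225.1]), array([ 522.25, -297.23,    0.  ])), (0.36, array([254.2, 214.4]), array([ 498.56, -304.05,   -0.  ]))]
[(0.73, [193.0, 292.2])]
t 10.25 pos [ 429.96 -171.7   251.72] rot [ 3.14 -0.    2.81] j [-0.52  0.22  1.89  0.    1.04 -1.76] op 0.289 gf 29.999099106062204 ft [-0.39  0.39 -0.48]
units tool shift [-2.07 -1.49  0.86] turn units 0.0058932972891675576
```

View pics/r2.png

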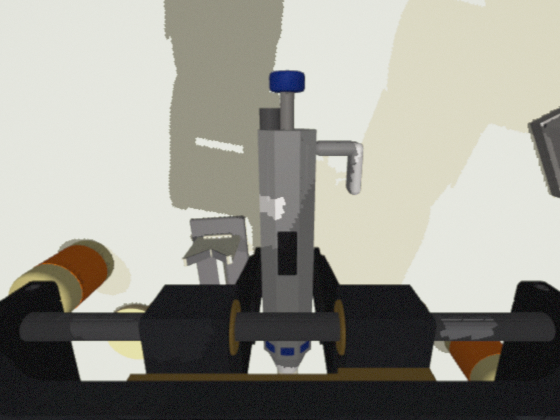

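The wrist view again shows the pipette held. The rest's rear edge runs (222,190)–(218,245) and its wide saddle is near (252,213).

```bash
python3 - <<'E'
from h import *
t=cv2.imread("pics/top0.png")[180:260,340:410];s=cv2.imread("pics/scene0.png")[125:195,160:250];w=cv2.imread("pics/r1.png")[170:370,50:190]
out=np.zeros((600,800,3),np.uint8)
for im,f,x,y in((t,5,0,0),(s,4.5,360,0),(w,2,0,0)):
    im=cv2.resize(im,None,fx=f,fy=f,interpolation=2)
    if w is not None and f==2: continue
    out[y:y+im.shape[0],x:x+im.shape[1]]=im[:600-y,:800-x]
out=np.clip(out*1.6,0,255).astype(np.uint8)
cv2.imwrite("pics/c2.png",out)
E
```

```text
(no output)
```

View pics/c2.png

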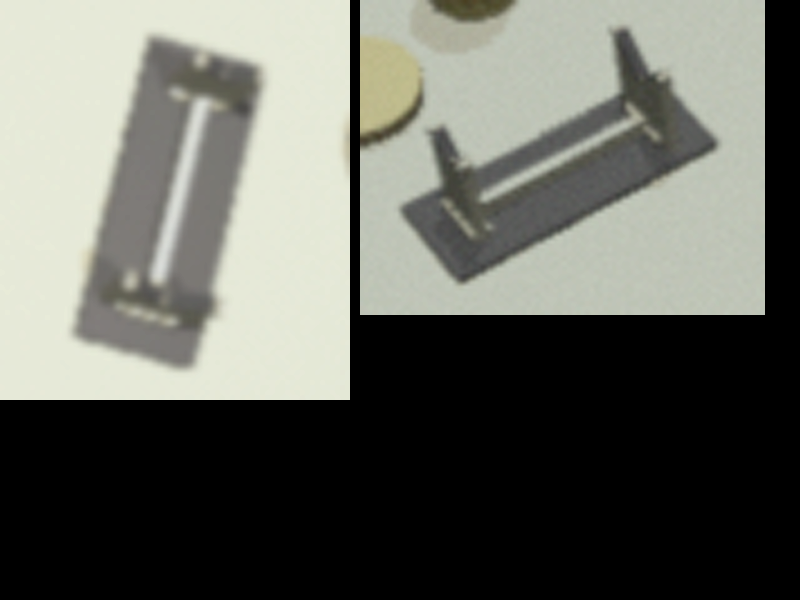

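In the enlarged crop, the rest plate corners in the top view are at (148,37), (265,65), (193,368) and (73,337). In the scene view they are at (402,211), (462,282) and (717,145). I'll fit the rest pose to all of these.

```bash
python3 - <<'E'
from h import *
from scipy.optimize import least_squares
T,S,W=[eyes.read_camera(c) for c in("top","scene","wrist")]
def pose(pos,rot):
    M=np.eye(4);M[:3,:3]=Ro.from_euler("xyz",rot).as_matrix();M[:3,3]=pos;return M
st=env.state();C=np.array(W["extrinsics"])@pose(st["eef_pos"],st["tcp_rot"])
W1=dict(W);W1["extrinsics"]=C@np.linalg.inv(pose([518,-100.82,197.87],[np.pi,0,2.808]))
tp=lambda x,y:(179.6+y/5,339.6+x/5); sp=lambda x,y:(124.6+y/4.5,159.6+(x-360)/4.5)
O=[(T,tp(148,37),(125,38,4)),(T,tp(265,65),(125,-38,4)),(T,tp(193,368),(-75,-38,4)),(T,tp(73,337),(-75,38,4)),
(S,sp(402,211),(125,-38,4)),(S,sp(462,282),(125,38,0)),(S,sp(717,145),(-75,38,0)),
(W,(222,190),(-75,-38,8)),(W,(218,245),(-75,38,8)),(W1,(186,90),(-75,-38,8)),(W1,(181,155),(-75,38,8)),
(W1,(220.9,103.7),(-45,0,55)),(W,(251.8,212.9),(-45,0,55)),(W1,(338,126.1),(95,0,66)),
(T,(238,369),(-45,0,55)),(T,(193,386),(95,0,66)),(S,(141,224),(-45,0,55)),(S,(160,178),(95,0,66))]
def f(v,full=False):
    c,s=np.cos(v[2]),np.sin(v[2]);r=[]
    for p,rc,q in O:
        X=np.array([v[0]+c*q[0]-s*q[1],v[1]+s*q[0]+c*q[1],q[2]])
        Y=atz(p,rc,q[2]);r.append(Y[:2]-X[:2])
    return np.array(r) if full else np.ravel(r)
r=least_squares(f,[518,-297,-.335],loss="soft_l1",f_scale=3)
print(r.x);print(f(r.x,1))
for sub in (range(0,4),range(4,7),range(7,14)):
    q=least_squares(lambda v:f(v,1)[list(sub)].ravel(),r.x);print(q.x)
# held pipette check
for n in("pipette","pipette_nozzle"):
  for p in(T,S,W):
    print(n,[(round(d["score"],2),atz(p,d["centre"],st["eef_pos"][2]+9)) for d in eyes.spot_point(n,p)[:1]])
go([r.x[0],r.x[1],150],r.x[2]+np.pi)
E
```

```text
[ 519.27 -297.73   -0.28]
[[-3.97  1.63]
 [-0.19  1.04]
 [-0.23 -1.67]
 [-3.18 -1.26]
 [ 0.41  1.28]
 [-3.96 -2.22]
 [-0.75 -5.7 ]
 [ 3.82 -0.37]
 [ 2.25 -0.44]
 [ 2.88  2.57]
 [ 1.14  2.43]
 [ 0.58  0.46]
 [-0.41  1.49]
 [-3.73  2.31]
 [ 1.09  9.64]
 [ 1.8  -4.32]
 [-3.8  -0.85]
 [ 3.81 -7.29]]
[ 517.26 -298.21   -0.26]
[ 517.76 -301.33   -0.25]
[ 520.22 -296.45   -0.28]
pipette []
pipette [(0.57, array([ 425.41, -175.84,  260.8 ]))]
pipette [(0.73, array([ 426.45, -166.66,  260.8 ]))]
pipette_nozzle []
pipette_nozzle [(0.59, array([ 724.02, -179.93,  260.8 ]))]
pipette_nozzle [(0.43, array([ 426.36, -167.68,  260.8 ]))]
t 10.7 pos [ 429.87 -171.85  251.82] rot [3.14 0.   2.81] j [-0.52  0.22  1.89  0.    1.04 -1.76] op 0.293 gf 29.999061377020553 ft [-0.1  -0.3  -1.68]
units tool shift [-2.1  -1.49  1.7 ] turn units -0.6510103419972223
```

```bash
python3 -m inch '[[[-0.42,-0.3,0.2],0,1],[[-0.42,-0.3,0.3],0,1],[[-0.42,-0.3,0.4],0,1],[[-0.42,-0.3,0.4],0,1],[[-0.44,-0.29,0.4],0,1],[[0,0,0.33],0,1],[[0,0,0],-0.67,1],[[0,0,0],0,1],[[0,0,0],0,1],[[0,0,0],0,1]]'
python3 - <<'E'
from h import *
S=eyes.read_camera("scene");T=eyes.read_camera("top");W=eyes.read_camera("wrist")
a=cv2.resize(S["pixels"][60:200,140:300],None,fx=3.4,fy=3.4,interpolation=2)
b=cv2.resize(W["pixels"][60:340,120:400],None,fx=1.1,fy=1.1)[:, :256]
o=np.zeros((476,800,3),np.uint8);o[:,:544]=a;o[:b.shape[0],544:]=b
cv2.imwrite("pics/p1.png",np.clip(o[...,::-1]*1.4,0,255).astype(np.uint8))
go([520,-298,75],-0.275+np.pi)
E
```

```text
t: 11.95
eef_pos: [520.8, -298.1, 130.3]
tcp_rot: [-3.141, 0.001, 2.865]
ft_force: [-0.3, 0.8, -0.9]
opening: 0.287
grip_force: 30.0
t 12.1 pos [ 520.74 -298.    130.22] rot [-3.14  0.    2.87] j [-0.63  0.55  1.71  0.    0.88 -1.92] op 0.291 gf 29.998986093560234 ft [ 0.02 -0.13 -0.65]
units tool shift [ 0.01 -0.    0.92] turn units -0.013308355742578881
```

View pics/p1.png

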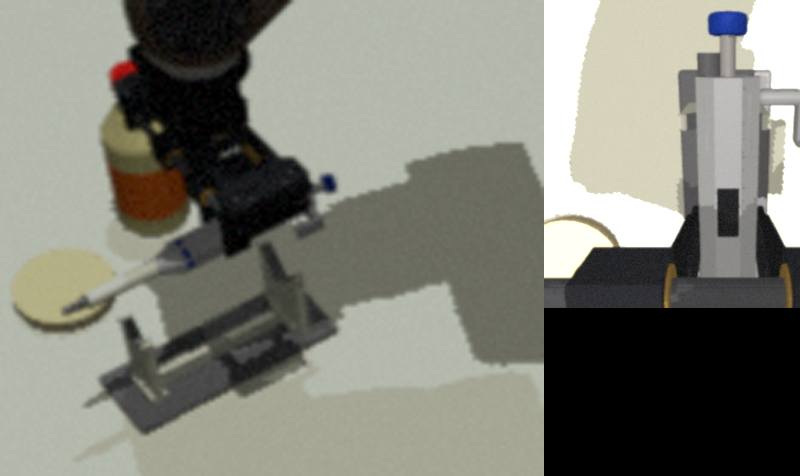

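The scene crop shows the pipette above both saddles. In the wrist crop, the plate edges (682 and 772) and the saddle tops sit symmetrically about the pipette axis (728). I'll descend.

```bash
python3 -m inch '[[[0,0,0.15],0,1],[[0,0,0.25],0,1],[[0,0,0.25],0,1],[[0,0,0.15],0,1],[[0,0,0.1],0,1],[[0,0,0.07],0,1],[[0,0,0],0,1],[[0,0,0],0,1],[[0,0,0],0,1],[[0,0,0],0,1]]';python3 -m inch '[[[0,0,0.01],0,1],[[0,0,0.01],0,1],[[0,0,0.01],0,1],[[0,0,0.01],0,1],[[0,0,0.01],0,1],[[0,0,0],0,1],[[0,0,0],0,1],[[0,0,0],0,1],[[0,0,0],0,1],[[0,0,0],0,1]]'
```

```text
t: 13.35
eef_pos: [520.7, -298.0, 72.0]
tcp_rot: [-3.142, 0.0, 2.866]
ft_force: [0.9, 0.3, -1.0]
opening: 0.291
grip_force: 30.0
t: 14.6
eef_pos: [520.7, -298.1, 68.9]
tcp_rot: [-3.142, 0.0, 2.866]
ft_force: [-0.3, -1.8, 2.5]
opening: 0.29
grip_force: 30.0
```

```bash
python3 -m inch '[[[0,0,0.01],0,1],[[0,0,0.01],0,1],[[0,0,0],0,1],[[0,0,0],0,1],[[0,0,0],0,1],[[0,0,0],0,1],[[0,0,0],0,1],[[0,0,0],0,1],[[0,0,0],0,1],[[0,0,0],0,1]]';python3 - <<'E'
from h import *
W=eyes.read_camera("wrist");S=eyes.read_camera("scene")
b=W["pixels"][40:320,150:430];b=cv2.resize(b,None,fx=1.4,fy=1.4);a=cv2.resize(S["pixels"][90:190,160:260],(392,392),interpolation=2)
cv2.imwrite("pics/p2.png",np.clip(np.hstack([b,a])[...,::-1]*1.2,0,255).astype(np.uint8))
go([520,-298,75])
E
```

```text
t: 15.85
eef_pos: [520.8, -298.5, 68.4]
tcp_rot: [-3.141, 0.001, 2.866]
ft_force: [-3.6, -2.9, 10.2]
opening: 0.291
grip_force: 30.0
t 15.95 pos [ 520.77 -298.53   68.42] rot [-3.14  0.    2.87] j [-0.63  0.63  1.76 -0.    0.75 -1.92] op 0.289 gf 30.002494003856555 ft [-4.32 -3.09  9.66]
units tool shift [ 0.01  0.   -0.11] turn units None
```

View pics/p2.png

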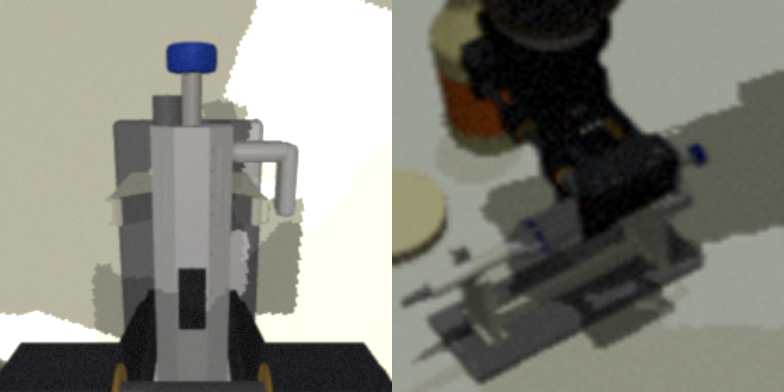

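The pipette sits in the wide V: saddle edges at 108 and 268, pipette at 191, about 1 mm to the right. The nozzle lies over the narrow saddle. I'll nudge it 1 mm, then release gently.

```bash
python3 -m inch '[[[0,-0.01,0],0,1],[[0,-0.01,0],0,1],[[0,0,0.01],0,1],[[0,0,0],0,1],[[0,0,0],0,1],[[0,0,0],0,1],[[0,0,0],0,1],[[0,0,0],0,1],[[0,0,0],0,1],[[0,0,0],0,1]]'
```

```text
t: 17.2
eef_pos: [520.5, -299.5, 67.4]
tcp_rot: [-3.141, 0.001, 2.866]
ft_force: [-1.7, -1.9, 8.3]
opening: 0.29
grip_force: 30.0
```

```bash
python3 -m inch '[[[0,0,0],0,0.35],[[0,0,0],0,0.3],[[0,0,0],0,0.2],[[0,0,0],0,0],[[0,0,0],0,-0.2],[[0,0,0],0,-0.4],[[0,0,0],0,-0.4],[[0,0,0],0,-0.4],[[0,0,0],0,-0.4],[[0,0,0],0,-0.4]]';python3 - <<'E'
from h import *
W=eyes.read_camera("wrist");S=eyes.read_camera("scene")
cv2.imwrite("pics/w3.png",W["pixels"][...,::-1])
for p in (W,S):
  for n in("pipette","pipette_nozzle"):
    print(n,[(round(d["score"],2),d["centre"],atz(p,d["centre"],75)) for d in eyes.spot_point(n,p)[:2]])
go([520,-299,240])
E
```

```text
t: 18.45
eef_pos: [520.3, -299.1, 67.0]
tcp_rot: [3.141, -0.0, 2.866]
ft_force: [0.5, 0.1, -0.2]
opening: 0.702
grip_force: 0.0
pipette [(0.85, [265.4, 288.0], array([ 517.44, -296.6 ,   75.  ]))]
pipette_nozzle []
pipette [(0.88, [144.7, 209.8], array([ 521.5 , -294.23,   75.  ])), (0.49, [250.3, 362.5], array([551.89, 239.78,  75.  ]))]
pipette_nozzle [(0.85, [168.4, 161.7], array([ 668.94, -337.53,   75.  ]))]
t 18.75 pos [ 520.37 -299.15   67.  ] rot [3.14 0.   2.87] j [-0.63  0.64  1.76  0.    0.75 -1.93] op 0.698 gf 0.0 ft [ 0.47 -0.21  0.2 ]
units tool shift [ 0.01  0.   -2.88] turn units None
```

```bash
python3 -m inch '[[[0,0,-0.3],0,-0.6],[[0,0,-0.6],0,-0.8],[[0,0,-0.7],0,-1],[[0,0,-0.7],0,-1],[[0,0,-0.5],0,-1],[[0.2,0,-0.1],0,-1],[[0.3,0.4,0],0,-1],[[0.3,0.6,0],0,-1],[[0,0,0],0,-1],[[0,0,0],0,-1]]'
python3 - <<'E'
from h import *
W=eyes.read_camera("wrist")
cv2.imwrite("pics/w4.png",W["pixels"][...,::-1])
for n in("pipette","pipette_nozzle"):
    print(n,[(round(d["score"],2),d["centre"],atz(W,d["centre"],75)) for d in eyes.spot_point(n,W)[:2]])
go([480,130,240],3.31)
E
```

```text
t: 20.0
eef_pos: [490.3, -228.7, 240.9]
tcp_rot: [-3.142, -0.0, 2.866]
ft_force: [-0.1, -0.5, 0.6]
opening: 0.999
grip_force: 0.0
pipette [(0.72, [229.7, 236.0], array([ 512.99, -292.89,   75.  ]))]
pipette_nozzle [(0.83, [346.3, 240.5], array([ 663.3 , -337.15,   75.  ]))]
t 20.15 pos [ 490.48 -229.1   240.7 ] rot [ 3.14 -0.    2.86] j [-0.56  0.34  1.73 -0.    1.07 -1.85] op 0.996 gf 0.0 ft [-0.3   0.37 -0.35]
units tool shift [1.8  5.71 0.01] turn units -5.099664211046111
```

View pics/w4.png

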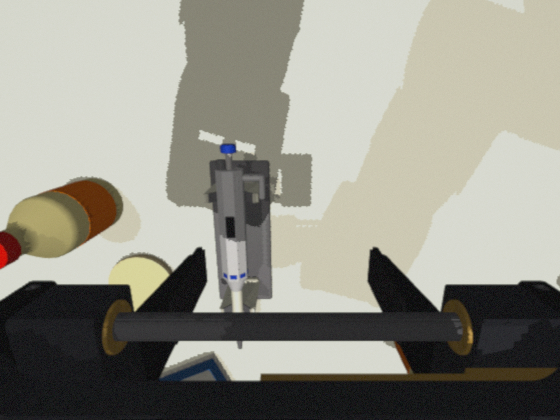

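The pipette lies in the rest, button at (147,228) and nozzle at (345,240), in line with the plate. Next is the lid.

```bash
python3 -m inch '[[[0.22,0.71,0],-0.5,-1],[[0.22,0.76,0],-0.5,-1],[[0.22,0.8,0],-0.5,-1],[[0.15,0.8,0],-0.5,-1],[[0.1,0.8,0],-0.5,-1],[[0.05,0.8,0],-0.5,-1],[[0.0,0.8,0],-1,-1],[[0,0,0],-1,-1],[[0,0,0],-0.1,-1],[[0,0,0],0,-1]]'
cat > box.py <<'E'
from h import *
import sys
W=eyes.read_camera("wrist");cv2.imwrite(sys.argv[1],W["pixels"][...,::-1])
for n,z in(("lid_tab",83),("lid_hinge",70),("tipbox",0)):
    print(n,[(round(d["score"],2),np.array(d["centre"]),atz(W,d["centre"],z)) for d in eyes.spot_point(n,W)[:2]])
# blue lid top: fit rectangle
hsv=cv2.cvtColor(W["pixels"],cv2.COLOR_RGB2HSV);m=cv2.inRange(hsv,(105,120,60),(130,255,255))
cs,_=cv2.findContours(m,cv2.RETR_EXTERNAL,cv2.CHAIN_APPROX_NONE)
for c in sorted(cs,key=cv2.contourArea)[-2:]:
    q=np.array([atz(W,(v[0][1],v[0][0]),104)[:2] for v in c],np.float32)
    print("blob",cv2.contourArea(c),cv2.boundingRect(c),"rect z104",cv2.minAreaRect(q))
go([558,234,240],3.31)
E
python3 box.py pics/b1.png
```

```text
t: 21.4
eef_pos: [480.7, 105.9, 240.9]
tcp_rot: [3.142, -0.0, -2.975]
ft_force: [-0.4, -0.0, -0.1]
opening: 1.003
grip_force: 0.0
lid_tab [(0.89, array([382.7, 371. ]), array([705.38, 254.22,  83.  ]))]
lid_hinge [(0.85, array([191.7, 389.4]), array([459.41, 216.69,  70.  ])), (0.56, array([324.9, 374.1]), array([628.55, 242.35,  70.  ]))]
tipbox [(0.94, array([326.8, 363.5]), array([681.91, 258.16,   0.  ])), (0.8, array([209.5, 371.4]), array([499.79, 224.8 ,   0.  ]))]
blob 2104.0 (339, 341, 74, 33) rect z104 ((648.3424682617188, 241.09292602539062), (45.564022064208984, 88.06451416015625), 9.520995140075684)
blob 8992.0 (333, 190, 128, 88) rect z104 ((497.0352783203125, 221.37112426757812), (95.40127563476562, 124.58750915527344), 9.553485870361328)
t 21.6 pos [480.58 106.   241.02] rot [ 3.14  0.   -2.97] j [ 0.08  0.27  1.84  0.    1.03 -1.66] op 1.001 gf 0.0 ft [-0.19  0.41 -0.44]
units tool shift [-1.63  1.89  0.02] turn units -0.01097990345541439
```

```bash
cat > tab.py <<'E'
from h import *
W=eyes.read_camera("wrist")
hsv=cv2.cvtColor(W["pixels"],cv2.COLOR_RGB2HSV);m=cv2.inRange(hsv,(105,120,40),(130,255,255))
cs,_=cv2.findContours(m,cv2.RETR_EXTERNAL,cv2.CHAIN_APPROX_NONE)
c=max(cs,key=cv2.contourArea);k=np.zeros_like(m);cv2.drawContours(k,[c],-1,255,-1)
rows=np.nonzero(k.any(1))[0]
for r in range(rows[0],rows[-1]+1,2 if len(rows)<150 else 4):
    x=np.nonzero(k[r])[0];h=W["pixels"][r,(x[0]+x[-1])//2]
    print(r,x[0],x[-1],x[-1]-x[0],h,atz(W,(r,(x[0]+x[-1])/2),89 if x[-1]-x[0]<60 else 104)[:2])
for n,z in(("lid_tab",83),("lid_hinge",70)):
    print(n,[(round(d["score"],2),np.array(d["centre"]),atz(W,d["centre"],z)) for d in eyes.spot_point(n,W)[:2]])
go([558,234,240],3.308)
E
python3 -m inch '[[[0.05,0.2,0],0,-1],[[0.05,0.4,0],0,-1],[[0.05,0.5,0],0,-1],[[0.05,0.5,0],0,-1],[[0.05,0.3,0],0,-1],[[0,0.05,0],0,-1],[[0,0,0],0,-1],[[0,0,0],0,-1],[[0,0,0],0,-1],[[0,0,0],0,-1]]'
python3 tab.py
```

```text
t: 22.85
eef_pos: [446.2, 219.0, 241.1]
tcp_rot: [3.142, 0.0, -2.973]
ft_force: [-0.2, -0.3, -0.0]
opening: 0.998
grip_force: 0.0
203 257 309 52 [90 90 86] [451.66 216.63]
205 257 309 52 [102  97  96] [453.79 216.98]
207 257 309 52 [99 96 95] [455.94 217.34]
209 229 337 108 [68 73 98] [453.68 217.13]
211 228 338 110 [ 62  70 102] [455.74 217.47]
213 224 341 117 [ 37  68 157] [457.89 217.32]
215 224 342 118 [ 46  72 171] [459.89 218.17]
217 224 342 118 [ 55  91 210] [461.97 218.51]
219 224 342 118 [ 53  93 213] [464.07 218.86]
221 224 342 118 [ 46  86 206] [466.17 219.22]
223 224 342 118 [ 50  90 209] [468.28 219.57]
225 224 341 117 [ 50  89 209] [470.49 219.42]
227 224 341 117 [ 49  88 207] [472.61 219.77]
229 224 341 117 [ 51  90 208] [474.75 220.13]
231 224 341 117 [ 46  89 206] [476.9  220.49]
233 224 341 117 [ 48  87 206] [479.05 220.85]
235 225 341 116 [ 48  86 205] [481.12 221.71]
237 225 341 116 [ 49  85 205] [483.29 222.07]
239 225 341 116 [ 47  86 205] [485.47 222.44]
241 225 341 116 [ 45  84 203] [487.66 222.8 ]
243 225 340 115 [ 49  87 208] [489.95 222.66]
245 225 340 115 
[... 1028 characters left out ...]
1.31 241.65]
291 273 293 20 [ 44  79 180] [554.28 233.75]
293 273 293 20 [ 39  61 146] [556.83 234.18]
295 273 293 20 [ 46  74 176] [559.4  234.61]
297 273 293 20 [ 49  80 182] [561.97 235.04]
299 273 293 20 [ 30  61 154] [564.56 235.47]
301 273 292 19 [ 36  66 168] [567.26 235.33]
lid_tab [(0.77, array([290.9, 284.9]), array([557.34, 236.43,  83.  ]))]
lid_hinge [(0.89, array([205.6, 283.9]), array([459.65, 218.76,  70.  ])), (0.76, array([334.8, 284.1]), array([627.33, 247.14,  70.  ]))]
t 23.0 pos [446.05 219.2  241.05] rot [ 3.14  0.   -2.97] j [ 0.32  0.28  1.83  0.    1.03 -1.42] op 1.001 gf 0.0 ft [-0.56 -0.58 -0.24]
units tool shift [-1.88 -0.07  0.02] turn units 0.028724334008876983
```

```bash
python3 -m inch '[[[-0.4,-0.02,0],0,-1],[[-0.5,-0.02,0],0,-1],[[-0.5,-0.02,0],0,-1],[[-0.4,0,0],0,-1],[[-0.09,0,0.3],0,-1],[[0,0,0.7],0,-1],[[0,0,0.7],0,-1],[[0,0,0.4],0,-1],[[0,0,0],0,-1],[[0,0,0],0,-1]]'
python3 - <<'E'
from h import *
go([558.5,234.6,75],3.308)
W=eyes.read_camera("wrist");cv2.imwrite("pics/t1.png",W["pixels"][...,::-1])
hsv=cv2.cvtColor(W["pixels"],cv2.COLOR_RGB2HSV);m=cv2.inRange(hsv,(105,120,40),(130,255,255))
for r in range(200,420,10):
    x=np.nonzero(m[r])[0]
    if len(x): print(r,x[0],x[-1],len(x))
for c in("scene","top"):
    p=eyes.read_camera(c);print(c,[(round(d["score"],2),d["centre"],atz(p,d["centre"],83)) for d in eyes.spot_point("lid_tab",p)],proj(p,[555.5,234.2,83]))
E
```

```text
t: 24.25
eef_pos: [558.3, 234.9, 115.7]
tcp_rot: [3.141, 0.001, -2.972]
ft_force: [-0.1, -0.4, -0.2]
opening: 0.999
grip_force: 0.0
t 24.25 pos [558.32 234.94 115.68] rot [ 3.14  0.   -2.97] j [ 0.29  0.58  1.71  0.    0.86 -1.45] op 0.999 gf 0.0 ft [-0.07 -0.39 -0.24]
units tool shift [-0.   -0.01  0.68] turn units 0.03330071996982621
200 182 386 205
210 183 385 203
220 184 384 201
230 185 384 200
240 267 302 36
250 267 302 36
260 268 301 34
350 230 346 117
360 230 345 116
370 231 344 114
380 231 259 29
scene [(0.65, [251.2, 362.6], array([558.74, 243.07,  83.  ])), (0.65, [310.1, 330.0], array([734.55, 267.82,  83.  ]))] [248.38 360.22]
top [(0.97, [208.4, 196.8], array([552.75, 234.19,  83.  ])), (0.73, [156.5, 191.2], array([711.49, 259.49,  83.  ])), (0.15, [205.5, 423.3], array([ 572.45, -431.37,   83.  ]))] [207.48 196.85]
```

```bash
python3 -m inch '[[[0,0,0.3],0,-1],[[0,0,0.28],0,-1],[[0,0,0.1],0,-1],[[0,0,0],0,0],[[0,0,0],0,0.3],[[0,0,0],0,0.4],[[0,0,0],0,1],[[0,0,0],0,1],[[0,0,0],0,1],[[0,0,0],0,1]]'
```

```text
t: 25.75
eef_pos: [558.4, 234.9, 74.3]
tcp_rot: [3.142, 0.0, -2.972]
ft_force: [0.1, -0.5, 0.3]
opening: 0.324
grip_force: 0.0
```

```bash
python3 -m inch '[[[0,0,0],0,1],[[0,0,0],0,1],[[0,0,0],0,1],[[0,0,0],0,1],[[0.032,0,-0.148],0,1],[[0.032,0,-0.148],0,1],[[0.057,0,-0.14],0,1],[[0.057,0,-0.14],0,1],[[0,0,0],0,1],[[0,0,0],0,1]]'
cat > lid.py <<'E'
from h import *
go([0,0,0])
p=np.array(env.state()["eef_pos"])
d=np.array([.986,.166]);X=(p[:2]-[455.6,217.2])@d;Z=p[2]+8-70
print("X,Z",X,Z,"r",np.hypot(X,Z),"theta",np.degrees(np.arctan2(Z,X)-np.arctan2(13,103)))
o=[]
for c in("scene","top"):
    q=eyes.read_camera(c);L=[l for l in eyes.spot_point("lid_tab",q) if np.linalg.norm(l["centre"]-proj(q,[p[0],p[1],p[2]+8]))<15]
    print(c,[(l["score"],l["centre"]) for l in L[:1]],"expected",proj(q,[p[0],p[1],p[2]+8]))
E
python3 lid.py
```

```text
t: 27.0
eef_pos: [547.2, 231.7, 108.4]
tcp_rot: [-3.14, -0.002, -2.973]
ft_force: [-0.9, -8.6, -1.2]
opening: 0.267
grip_force: 30.0
t 27.0 pos [547.16 231.67 108.37] rot [-3.14 -0.   -2.97] j [ 0.29  0.57  1.74 -0.    0.83 -1.45] op 0.267 gf 30.002485513687134 ft [-0.93 -8.59 -1.23]
units tool shift [ 9.63 -2.27  1.83] turn units None
X,Z 92.67803595915947 46.36613969341779 r 103.62932625138885 theta 19.384993385517458
scene [(0.91, [238.0, 366.2])] expected [238.15 363.08]
top [(0.91, [208.6, 197.6])] expected [208.14 195.28]
```

```bash
python3 -m inch '[[[0.081,0,-0.128],0,1],[[0.081,0,-0.128],0,1],[[0.102,0,-0.112],0,1],[[0.102,0,-0.112],0,1],[[0.12,0,-0.093],0,1],[[0.12,0,-0.093],0,1],[[0.134,0,-0.071],0,1],[[0.134,0,-0.071],0,1],[[0,0,0],0,1],[[0,0,0],0,1]]'
python3 lid.py
python3 - <<'E'
from h import *
for c in("scene","top"):
    q=eyes.read_camera(c)
    for n,z,g in(("pipette",75,(519,-298)),("pipette_nozzle",75,(665,-339))):
        print(c,n,[(round(l["score"],2),atz(q,l["centre"],z)[:2]) for l in eyes.spot_point(n,q) if np.linalg.norm(atz(q,l["centre"],z)[:2]-g)<60])
    cv2.imwrite(f"pics/{c}_e.png",q["pixels"][...,::-1])
    for n in("sample0","vial0","dish0"):print(n,[np.round(l["centre"]).tolist() for l in eyes.spot_point(n,q)])
E
```

```text
t: 28.45
eef_pos: [495.6, 223.1, 156.7]
tcp_rot: [-3.14, -0.002, -2.972]
ft_force: [-0.5, -7.2, -3.9]
opening: 0.269
grip_force: 30.0
t 28.45 pos [495.59 223.11 156.71] rot [-3.14 -0.   -2.97] j [ 0.3   0.45  1.82 -0.    0.87 -1.44] op 0.269 gf 29.99980330467224 ft [-0.52 -7.18 -3.89]
units tool shift [ 8.76 -2.27  2.63] turn units None
X,Z 40.411817830813064 94.70963483829792 r 102.9710151042251 theta 59.69898828769519
scene [(0.86, [213.3, 378.8])] expected [210.75 374.51]
top [(0.81, [222.7, 193.3])] expected [223.57 193.84]
scene pipette [(0.66, array([ 517.93, -299.85]))]
scene pipette_nozzle [(0.83, array([ 667.41, -340.28]))]
sample0 [[268.0, 236.0], [251.0, 202.0], [123.0, 185.0]]
vial0 [[292.0, 282.0], [346.0, 413.0], [248.0, 363.0]]
dish0 [[258.0, 462.0], [313.0, 441.0], [148.0, 158.0]]
top pipette [(0.79, array([ 518.88, -301.74]))]
top pipette_nozzle [(0.92, array([ 667.65, -341.68]))]
sample0 [[154.0, 275.0], [151.0, 310.0]]
vial0 [[158.0, 234.0], [179.0, 134.0], [176.0, 390.0]]
dish0 [[273.0, 129.0], [208.0, 421.0], [217.0, 126.0]]
```

```bash
python3 -m inch '[[[0,0,0],0,1],[[0,0,0],0,1],[[0,0,0],0,1],[[0,0,0],0,1],[[0,0,0],0,1],[[0,0,0],0,1],[[0,0,0],0,1],[[0,0,0],0,1],[[0,0,0],0,1],[[0,0,0],0,1]]' && python3 -c "
from cell import env
print(env.job_done())"
```

```text
t: 30.5
eef_pos: [495.6, 223.1, 156.7]
tcp_rot: [-3.14, -0.002, -2.972]
ft_force: [-1.0, -8.4, -4.1]
opening: 0.271
grip_force: 30.0
the job is handed in; nothing more can be done
None
```

I laid the pipette in its rest and let go of it, and I handed the job in at 30.5 s with the gripper holding the lid at about 60 degrees; `job_done` returned no verdict, and the 60 degrees comes from the arm's position, not a reading of the lid joint.

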